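# Tip two crates over, push the stamped one to the dispatch line

### The job

Two small orange crates stand in front of the low plywood dispatch board, and one of them has a round black stamp on its underside. Without grasping or lifting anything, tip both crates away from the robot with the fingers so that each lies on its side on the board with its underside facing the robot; only then push the stamped crate onwards across the board until its open end lies on the yellow line and square to it. Leave the other crate lying well short of the line, and do not disturb the other things on the bench.

Things in the scene. Friction and masses are not known exactly. Their poses are not given: they have to be found in the camera images.
- board: fixed plywood board on the bench, 185 deep (own x, pointing away from the robot) x 220 wide (own y) x 6 mm thick. Origin: middle of its front (robot-side) edge, at bench level. A crate pushed high on its robot-side wall meets this edge, pivots over it and falls onto its far wall, its underside then upright some 6 mm in front of the edge. Pushed only half-way it may stay leaning on the edge.
- lever_end (a point): far end of the clamp lever of a fixed white clamp fixture: the lever runs along x from here towards the robot for 130 mm, 20 mm thick, at most 80 mm high, between the two crates' places
- line (a point): middle of the yellow line, a 24 mm wide flat stripe on the board's top running along the board's own y, 155 mm behind the front edge
- crate_p: small open-topped orange plastic crate, 60 deep (own x) x 74 wide (own y) x 105 mm tall (own z), walls 3 mm, empty, about 0.25 kg. Origin: centre of its underside; own z points out of the open top. Starts standing on the bench 8 to 25 mm in front of the board, roughly square to it. Looks like the other crate except underneath: one of them (at the left or right) bears the stamp, see stamp.
- crate_q: small open-topped orange plastic crate, 60 deep (own x) x 74 wide (own y) x 105 mm tall (own z), walls 3 mm, empty, about 0.25 kg. Origin: centre of its underside; own z points out of the open top. Starts standing on the bench 8 to 25 mm in front of the board, roughly square to it. Looks like the other crate except underneath: one of them (at the left or right) bears the stamp, see stamp.
- crate_p_rim (a point): crate_p : centre of its open end (the plane of the rim), 105 mm from the underside along the crate's own z
- crate_q_rim (a point): crate_q : centre of its open end (the plane of the rim), 105 mm from the underside along the crate's own z
- stamp (a point): centre of the stamp, a black ring of 44 mm with a black dot of 20 mm in the middle of the underside of the stamped crate; visible only when that crate is tipped
- post_0: bystander: turned aluminium post, 25 mm across, 71 mm tall, standing; origin at its foot
- coil_0: bystander: copper coil on a cream bobbin, 45 mm across, 97 mm tall, standing; origin at its foot
- hex_keys: bystander: red hex key holder, 30 x 95 x 26 mm; origin at its underside
- module_2: bystander: cream module with pins on top, 37 x 46 x 31 mm; origin at its underside
- heatsink_0: bystander: finned aluminium heat sink, 90 x 50 x 34 mm; origin at its underside

How it is judged:
By the outcome, as a careful person would: the job done as asked, in the order asked, and still so for the second after the job is handed in, with the robot touching nothing.
It also fails if it takes over 54 s, if anything falls off the work surface, if the arm or the gripper's body presses on something with over 40 N, if the wrist force passes 120 N, or if a joint passes its speed limit or range.

### The arm

A 6-joint arm with a two-finger parallel gripper is mounted at the origin on the work surface; the furniture and walls round the work are solid. World frame = base frame: x ahead of the robot, y to its left, z up, the work surface at z = 0. Lengths are in mm, angles in rad, forces in N, time in s.
With the tool pointing down it reaches from about 275 to 875 mm from the base axis. Payload 12.5 kg.
Tool frame: the origin (TCP) lies at the very end of the fingers, on their centre line; the grasp point (between the pads) lies grip_depth behind it (grip_depth is the distance from the TCP to the grasp point, in mm); z points along the fingers, y is the line along which they close (so a half turn about z gives the same grasp; the last joint's range is limited). The gripper opens to 85 mm and grips with 20 to 120 N. Pads are 22 mm wide; open, the fingers measure 114 mm over their backs; the gripper's body (76 mm by 85 mm) begins 54 mm behind the grasp point. The pads swing forward as they close: fully open they stand 13 mm farther back than shut.
Start: joints at [-1.272, 0.351, 1.652, -0, 1.139, -0.085], TCP at [205.963, -509.964, 231.29] pointing down, gripper open.
Joint ranges: [-2.75, 2.75], [-0.79, 2.1], [0.01, 2.65], [-1.57, 4.71], [0.07, 3.14], [-2.87, 2.87]. Speed limits (rad/s): [2.22, 2.22, 2.79, 3.14, 3.14, 3.14].

### API

Orientations are given as a 3x3 rotation matrix whose columns are the frame's x, y, z axes.
In Python, from station import * gives the robot as it stands.
- The arm moves only by the tool move_arm, never from a script. Its argument "increments" is a list of rows, each an object with "gripper": the opening, from 0 (shut) to 1 (fully open); "linear": the shift along the tool's x, y, z in m, a list of three; "spin": the turn about the tool's z in rad. In form: [{"gripper": gripper, "linear": [dx, dy, dz], "spin": spin}, ...]. A call has exactly 8 rows; each row is the pose to reach, as a shift and turn from the pose commanded when the call began, along the tool's axes at that moment; what a row does not reach only later rows make up. A row lasts 1/10 s, in which the tool goes at most 50 mm and 8.59 degrees, less where a joint would pass 70% of its speed; a pose out of reach is approached as far as the arm can. A call with a gripper value outside its range is refused whole. The fingers move at their own pace and stop on an object; "force" is the grip in N (left out, the last holds). Time passes only in rows, so rows that repeat a pose let the fingers close, or fill a call up. It gives the time, the measured TCP pose, the force, the opening and the grip force at its end, in the units of the state.
- get_obs(): the state, without advancing time (a new reading comes with each control period).
- snapshot(name): name is "scene" or "top"; returns the picture (400x640x3 uint8, red, green, blue); there is no depth.
- camera_info(name): a dict with "vfov" (degrees; the focal length in pixels is half the picture's height over the tangent of half this angle, whatever the lens; pixels are square), "cx", "cy" (the principal point, pixels), "R" (3x3) and "t" (3): a world point X has camera coordinates R X + t. Camera axes: x right, y down, z forward; pixel columns grow to the right and rows downward; lengths in mm; the calibration is good to about 2 mm. A picture is of the moment at which its call begins. camera_info takes no time and is no camera call.
- finish_job(): hands the job in; it is judged then, once.
The state is a dict: "t": time; "joints": joint angles; "joint_vel": joint speeds; "tau": joint torques, N m; "tool_pos": TCP position; "tool_rot": TCP orientation; "contact_force": force on the tool from outside, world axes, zero at the start; "torque": the same for the moment, N m; "grip_width": opening from 0.0 (shut) to 1.0 (fully open); "gripper_force": force on a finger pad.
Only numpy, scipy, OpenCV 4.12 (cv2) and the standard library are available. Lean on these libraries where they do the work, as an engineer would, in place of code of your own. Each camera call takes 0.05 s, during which the arm holds its last target. There are 200 camera calls.

## Working session

There is one attempt and no reset: what is moved stays moved. The work goes in short steps, Python scripts to look and compute and a tool call to move; the robot and the scene stay as the last step left them, time stands still between calls to the robot, and variables do not carry over. Pictures are saved under pics/ and viewed, at most 10 in all, crops included, and the job is handed in when it is done.

Besides the shell and the picture viewer there is one more tool, called after "Call:" as name([rows], argument=value, ...), one row to a line, values as JSON. move_arm: Moves the arm, as the interface text tells. Its arguments: {"type":"object","properties":{"increments":{"type":"array","items":{"type":"object","properties":{"gripper":{"type":"number"},"linear":{"type":"array","items":{"type":"number"}},"spin":{"type":"number"}}}},"force":{"type":"number"}},"required":["increments"]}

```bash
mkdir -p pics; python3 - <<'E'
from station import *
import cv2,numpy as np
for n in("scene","top"):
    im=snapshot(n); cv2.imwrite(f"pics/{n}0.png",im[:,:,::-1]); c=camera_info(n)
    print(n,c["vfov"],c["cx"],c["cy"],np.round(c["R"],3).tolist(),np.round(c["t"],1), np.round(-np.array(c["R"]).T@c["t"]))
o=get_obs();print({k:np.round(v,3).tolist() for k,v in o.items()})
E
```

```text
scene 49.82534692356834 332.5756540220024 205.36492774193707 [[-0.911, -0.412, -0.016], [-0.282, 0.651, -0.705], [0.3, -0.638, -0.709]] [ 488.6  204.3 1033.1] [192. 727. 885.]
top 55.1454784152704 318.1289091608281 199.9486829080615 [[0.02, -0.999, -0.028], [-0.996, -0.017, -0.089], [0.089, 0.029, -0.996]] [  25.1  539.6 1069.1] [ 442.    3. 1113.]
{'t': 0.1, 'joints': [-1.272, 0.351, 1.652, -0.0, 1.139, -0.085], 'joint_vel': [0.0, -0.002, -0.002, -0.001, -0.0, 0.001], 'tau': [0.0, -50.683, -29.187, -0.0, 0.003, 0.0], 'tool_pos': [205.865, -509.681, 230.809], 'tool_rot': [[0.927, 0.374, -0.0], [0.374, -0.927, 0.001], [0.0, -0.001, -1.0]], 'contact_force': [-0.975, -0.227, 0.181], 'torque': [-0.023, 0.001, -0.012], 'gripper_force': 0.0, 'grip_width': 0.996}
```

View pics/scene0.png

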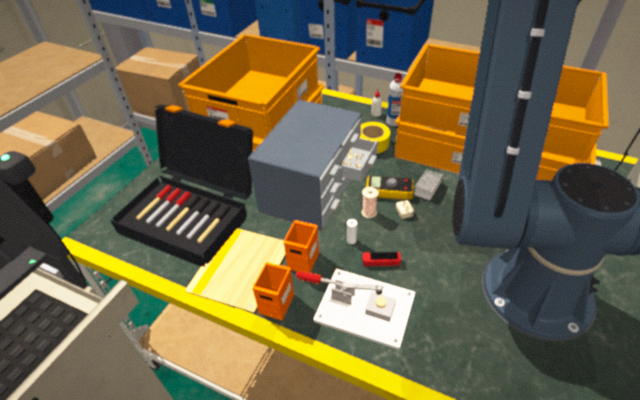

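View pics/top0.png

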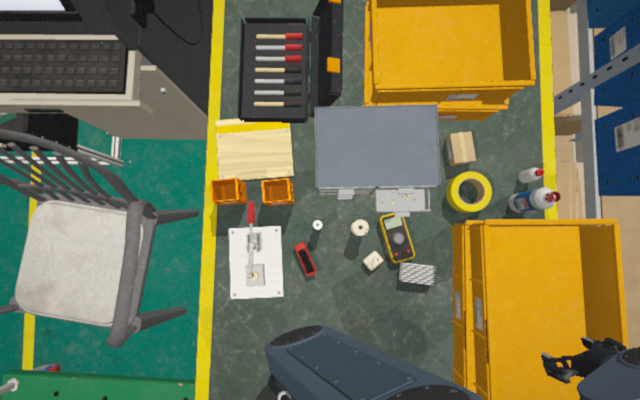

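The scene view shows two crates at about (272,290) and (302,245), with the red lever between them. The top view puts the crates at (228,190) and (277,190), the board at (217–293, 122–180) and the line at row 127. Next I measure them.

```bash
cat > h.py <<'E'
from station import *
import cv2,numpy as np
def ray(n,uv,z):
    c=camera_info(n);f=200/np.tan(np.radians(c["vfov"]/2));R=np.array(c["R"]);t=np.array(c["t"])
    uv=np.atleast_2d(uv).astype(float)
    d=np.c_[(uv[:,0]-c["cx"])/f,(uv[:,1]-c["cy"])/f,np.ones(len(uv))]@R
    C=-R.T@t
    return C+d*((z-C[2])/d[:,2])[:,None]
def proj(n,X):
    c=camera_info(n);f=200/np.tan(np.radians(c["vfov"]/2))
    p=np.atleast_2d(X)@np.array(c["R"]).T+np.array(c["t"])
    return np.c_[c["cx"]+f*p[:,0]/p[:,2],c["cy"]+f*p[:,1]/p[:,2]]
def mask(im,lo,hi): return cv2.inRange(cv2.cvtColor(im,cv2.COLOR_RGB2HSV),lo,hi)
def blobs(m,roi,amin=30):
    k=np.zeros_like(m);u0,v0,u1,v1=roi;k[v0:v1,u0:u1]=m[v0:v1,u0:u1]
    return [c for c in cv2.findContours(k,cv2.RETR_EXTERNAL,cv2.CHAIN_APPROX_NONE)[0] if cv2.contourArea(c)>amin]
E
python3 - <<'E'
from h import *
im=snapshot("top")
cv2.imwrite("pics/topc.png",cv2.resize(im[110:300,205:345],None,fx=4,fy=3*1,interpolation=cv2.INTER_CUBIC)[:,:,::-1])
hsv=cv2.cvtColor(im,cv2.COLOR_RGB2HSV)
for p in((228,185),(277,185),(255,150),(240,125),(285,127),(250,210),(212,192),(288,190)): print(p,hsv[p[1],p[0]])
m=mask(im,(4,150,90),(15,255,255))
for c in blobs(m,(211,170,300,215)):
    r=cv2.minAreaRect(c);print("or",r,cv2.boundingRect(c)); print(ray("top",cv2.boxPoints(r),105).round(1).tolist())
m=mask(im,(15,40,120),(35,255,255))
for c in blobs(m,(213,110,300,182),200):
    r=cv2.minAreaRect(c);print("bd",r);print(ray("top",cv2.boxPoints(r),6).round(1).tolist())
m=mask(im,(22,150,150),(32,255,255))
for c in blobs(m,(213,110,300,182)):
    r=cv2.minAreaRect(c);print("line",r);print(ray("top",cv2.boxPoints(r),6).round(1).tolist())
m=mask(im,(0,150,60),(4,255,255))|mask(im,(172,150,60),(180,255,255))
for c in blobs(m,(235,195,320,290),10):
    r=cv2.boundingRect(c);print("red",r);print(ray("top",[[r[0],r[1]],[r[0]+r[2],r[1]+r[3]]],70).round(1).tolist())
E
```

```text
(228, 185) [ 14 232 157]
(277, 185) [ 13 218 144]
(255, 150) [ 22  79 242]
(240, 125) [ 26 255 234]
(285, 127) [ 26 240 241]
(250, 210) [  0 182 195]
(212, 192) [ 19 255 234]
(288, 190) [ 20 255 248]
or ((235.51727294921875, 197.27737426757812), (21.67925262451172, 33.869903564453125), 43.72697067260742) (216, 179, 31, 26)
[[521.6, 304.8, 105.0], [588.3, 244.6, 105.0], [548.8, 201.1, 105.0], [482.5, 261.2, 105.0]]
or ((223.69313049316406, 189.31724548339844), (19.183507919311523, 22.09010124206543), 85.2363510131836) (212, 179, 24, 21)
[[578.7, 318.3, 105.0], [584.6, 259.2, 105.0], [533.4, 252.9, 105.0], [527.4, 311.7, 105.0]]
or ((275.5098876953125, 189.09902954101562), (21.194292068481445, 22.28883171081543), 84.2894058227539) (264, 178, 24, 23)
[[583.7, 180.0, 105.0], [590.6, 120.9, 105.0], [534.2, 113.7, 105.0], [527.3, 172.5, 105.0]]
bd ((253.0, 145.5), (71.0, 80.0), 90.0)
[[805.2, 355.5, 6.0], [807.8, 115.8, 6.0], [595.0, 110.3, 6.0], [591.2, 345.9, 6.0]]
line ((251.0, 144.5), (69.0, 76.0), 90.0)
[[805.2, 355.5, 6.0], [807.6, 127.7, 6.0], [600.7, 122.2, 6.0], [597.2, 346.2, 6.0]]
red (295, 243, 21, 33)
[[416.7, 94.3, 70.0], [329.7, 35.5, 70.0]]
red (248, 202, 6, 21)
[[526.0, 226.5, 70.0], [468.7, 208.0, 70.0]]
```

View pics/topc.png

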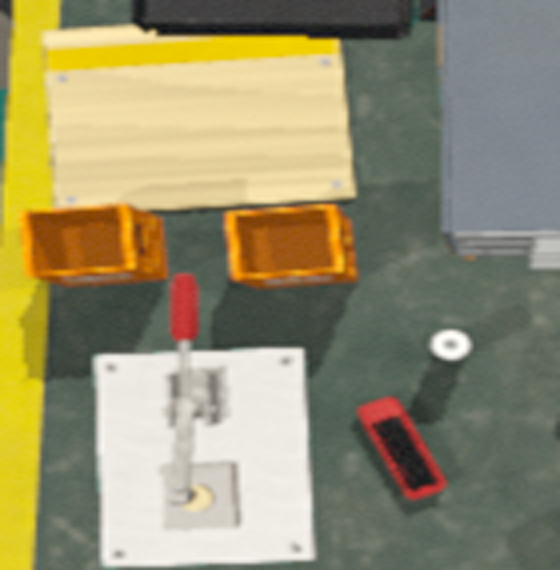

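The crop shows both crate rims (left at (23–138, 206–283), right at (226–345, 207–283)). The board's front edge runs from (55,207) to (354,196), and the line from (48,58) to (340,45). The red lever's far end is at (183,275).

```bash
python3 - <<'E'
from h import *
u=lambda P:np.array(P)*[1/4,1/3]+[205-.4,110-.4]
def s(n,P,z): r=ray("top",u(P),z);print(n,r[:,:2].round(1).tolist(), "mean",r.mean(0).round(1)); return r
for n,P in(("L",[(23,211),(130,205),(137,280),(31,283)]),("R",[(226,211),(337,206),(345,279),(233,283)])):
    r=s(n,P,105); print([round(float(np.linalg.norm(r[i]-r[(i+1)%4])),1) for i in range(4)], np.degrees(np.arctan2(*(r[1]-r[0])[:2])).round(1))
b=s("board",[(55,208),(354,197),(341,37),(45,32)],6); print([round(float(np.linalg.norm(b[i]-b[(i+1)%4])),1) for i in range(4)])
s("line",[(48,58),(340,45)],6)
s("lever",[(183,274),(183,340)],75)
s("plate",[(95,354),(303,348),(314,557),(104,568)],0)
s("cab",[(442,232)],150)
s("post",[(450,343)],71)
E
```

```text
L [[580.6, 322.6], [587.2, 250.7], [520.3, 243.4], [516.3, 314.3]] mean [551.1 282.7 105. ]
[72.2, 67.3, 71.0, 64.9] 174.8
R [[582.8, 186.1], [588.5, 112.0], [523.6, 104.9], [518.7, 179.3]] mean [553.4 145.6 105. ]
[74.3, 65.3, 74.5, 64.5] 175.6
board [[597.6, 330.3], [611.9, 110.4], [771.4, 124.2], [773.9, 345.5]] mean [688.7 227.6   6. ]
[220.4, 160.0, 221.3, 176.9]
line [[747.5, 342.1], [763.3, 124.7]] mean [755.4 233.4   6. ]
lever [[528.6, 219.1], [468.6, 217.0]] mean [498.6 218.   75. ]
plate [[455.6, 296.5], [464.4, 144.4], [265.6, 130.7], [251.6, 281.6]] mean [359.3 213.3   0. ]
cab [[560.9, 39.8]] mean [560.9  39.8 150. ]
post [[469.4, 35.3]] mean [469.4  35.3  71. ]
```

```bash
cat >> h.py <<'E'
def go(x,y,z,yaw=0.073):
    o=get_obs();R=np.array(o["tool_rot"]);d=R.T@(np.array([x,y,z])-o["tool_pos"])/1000
    a=np.arctan2(R[1,0],R[0,0]);print("to",(x,y,z),"lin",d.round(4).tolist(),"spin",round(float(a-yaw),4))
E
python3 - <<'E'
from h import *
go(206,-510,400);go(480,141,400);go(480,141,200)
E
```

```text
to (206, -510, 400) lin [0.0, 0.0001, -0.1691] spin 0.3108
to (480, 141, 400) lin [0.4978, -0.5009, -0.1686] spin 0.3108
to (480, 141, 200) lin [0.4978, -0.5008, 0.0314] spin 0.3108
```

Call:
move_arm([
  {"gripper": 0.4,"linear": [0,0,-0.05],"spin": 0},
  {"gripper": 0.4,"linear": [0,0,-0.1],"spin": 0},
  {"gripper": 0.4,"linear": [0,0,-0.15],"spin": 0},
  {"gripper": 0.4,"linear": [0,0,-0.17],"spin": 0},
  {"gripper": 0.4,"linear": [0.035,-0.035,-0.17],"spin": 0.1},
  {"gripper": 0.4,"linear": [0.07,-0.07,-0.17],"spin": 0.2},
  {"gripper": 0.4,"linear": [0.105,-0.105,-0.17],"spin": 0.31},
  {"gripper": 0.4,"linear": [0.14,-0.14,-0.17],"spin": 0.31},
])

```text
t: 0.95
tool_pos: [283.6, -325.9, 401.1]
tool_rot: [[0.998, 0.069, 0.0], [0.069, -0.998, 0.0], [0.0, -0.0, -1.0]]
contact_force: [0.1, -1.0, 0.7]
grip_width: 0.403
gripper_force: 0.0
```

```bash
python3 - <<'E'
from h import *
go(480,141,400);go(480,141,200);print(get_obs()["joints"])
E
```

```text
to (480, 141, 400) lin [0.2283, -0.4521, 0.0012] spin -0.0036
to (480, 141, 200) lin [0.2283, -0.4521, 0.2012] spin -0.0036
[-9.62625009e-01 -5.85513342e-03  1.66693533e+00  1.44191570e-04
  1.48070019e+00  5.38775501e-01]
```

Call:
move_arm([
  {"gripper": 0.4,"linear": [0.022,-0.044,0],"spin": 0},
  {"gripper": 0.4,"linear": [0.044,-0.088,0],"spin": 0},
  {"gripper": 0.4,"linear": [0.066,-0.132,0],"spin": 0},
  {"gripper": 0.4,"linear": [0.088,-0.176,0],"spin": 0},
  {"gripper": 0.4,"linear": [0.11,-0.22,0],"spin": 0},
  {"gripper": 0.4,"linear": [0.132,-0.264,0],"spin": 0},
  {"gripper": 0.4,"linear": [0.154,-0.308,0],"spin": 0},
  {"gripper": 0.4,"linear": [0.176,-0.352,0],"spin": 0},
])

```text
t: 1.75
tool_pos: [433.1, 38.5, 401.3]
tool_rot: [[0.997, 0.074, 0.0], [0.074, -0.997, -0.0], [0.0, 0.0, -1.0]]
contact_force: [0.5, -0.4, 0.6]
grip_width: 0.397
gripper_force: 0.0
```

```bash
python3 - <<'E'
from h import *
go(470,140,400);go(470,140,150);go(470,140,88)
E
```

```text
to (470, 140, 400) lin [0.0443, -0.0985, 0.0013] spin 0.001
to (470, 140, 150) lin [0.0442, -0.0986, 0.2513] spin 0.001
to (470, 140, 88) lin [0.0442, -0.0986, 0.3133] spin 0.001
```

Call:
move_arm([
  {"gripper": 0.4,"linear": [0.018,-0.04,0],"spin": 0},
  {"gripper": 0.4,"linear": [0.036,-0.08,0.01],"spin": 0},
  {"gripper": 0.4,"linear": [0.044,-0.0985,0.05],"spin": 0},
  {"gripper": 0.4,"linear": [0.044,-0.0985,0.1],"spin": 0},
  {"gripper": 0.4,"linear": [0.044,-0.0985,0.15],"spin": 0},
  {"gripper": 0.4,"linear": [0.044,-0.0985,0.2],"spin": 0},
  {"gripper": 0.4,"linear": [0.044,-0.0985,0.25],"spin": 0},
  {"gripper": 0.4,"linear": [0.044,-0.0985,0.29],"spin": 0},
])

```text
t: 2.55
tool_pos: [468.5, 137.6, 108.7]
tool_rot: [[0.997, 0.074, -0.002], [0.074, -0.997, -0.0], [-0.002, 0.0, -1.0]]
contact_force: [0.4, -0.1, 0.1]
grip_width: 0.402
gripper_force: 0.0
```

```bash
python3 - <<'E'
from h import *
go(470,140,90)
im=snapshot("scene");cv2.imwrite("pics/s1.png",cv2.resize(im[180:360,180:440],None,fx=3,fy=3,interpolation=cv2.INTER_CUBIC)[:,:,::-1])
E
```

```text
to (470, 140, 90) lin [0.0017, -0.0023, 0.0187] spin 0.0008
```

View pics/s1.png

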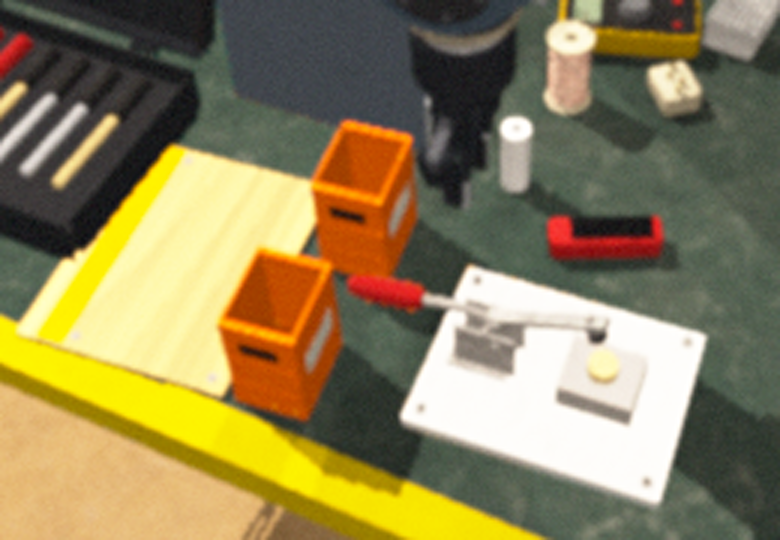

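Both crates are standing and the fingers are behind the right one, clear of the lever and post. I push it high up.

Call:
move_arm([
  {"gripper": 0.4,"linear": [0,-0.002,0.019],"spin": 0},
  {"gripper": 0.4,"linear": [0.02,-0.002,0.019],"spin": 0},
  {"gripper": 0.4,"linear": [0.035,-0.002,0.019],"spin": 0},
  {"gripper": 0.4,"linear": [0.043,-0.002,0.019],"spin": 0},
  {"gripper": 0.4,"linear": [0.051,-0.002,0.019],"spin": 0},
  {"gripper": 0.4,"linear": [0.059,-0.002,0.019],"spin": 0},
  {"gripper": 0.4,"linear": [0.067,-0.002,0.019],"spin": 0},
  {"gripper": 0.4,"linear": [0.075,-0.002,0.019],"spin": 0},
])

```text
t: 3.4
tool_pos: [544.7, 145.3, 92.5]
tool_rot: [[0.997, 0.074, 0.0], [0.074, -0.997, 0.0], [0.0, -0.0, -1.0]]
contact_force: [-0.3, -0.1, 1.8]
grip_width: 0.399
gripper_force: 0.4
```

Call:
move_arm([
  {"gripper": 0.4,"linear": [0.008,0,0],"spin": 0},
  {"gripper": 0.4,"linear": [0.016,0,0],"spin": 0},
  {"gripper": 0.4,"linear": [0.024,0,0],"spin": 0},
  {"gripper": 0.4,"linear": [0.032,0,0],"spin": 0},
  {"gripper": 0.4,"linear": [0.04,0,0],"spin": 0},
  {"gripper": 0.4,"linear": [0.048,0,0],"spin": 0},
  {"gripper": 0.4,"linear": [0.056,0,0],"spin": 0},
  {"gripper": 0.4,"linear": [0.064,0,0],"spin": 0},
])

```text
t: 4.2
tool_pos: [608.7, 150.0, 92.3]
tool_rot: [[0.997, 0.074, 0.0], [0.074, -0.997, 0.0], [0.0, -0.0, -1.0]]
contact_force: [0.1, -1.1, 0.1]
grip_width: 0.396
gripper_force: 0.0
```

```bash
python3 - <<'E'
from h import *
go(470,140,90)
im=snapshot("scene");cv2.imwrite("pics/s2.png",cv2.resize(im[180:360,180:440],None,fx=3,fy=3,interpolation=cv2.INTER_CUBIC)[:,:,::-1])
E
```

```text
to (470, 140, 90) lin [-0.1391, -0.0002, 0.0023] spin 0.0007
```

View pics/s2.png

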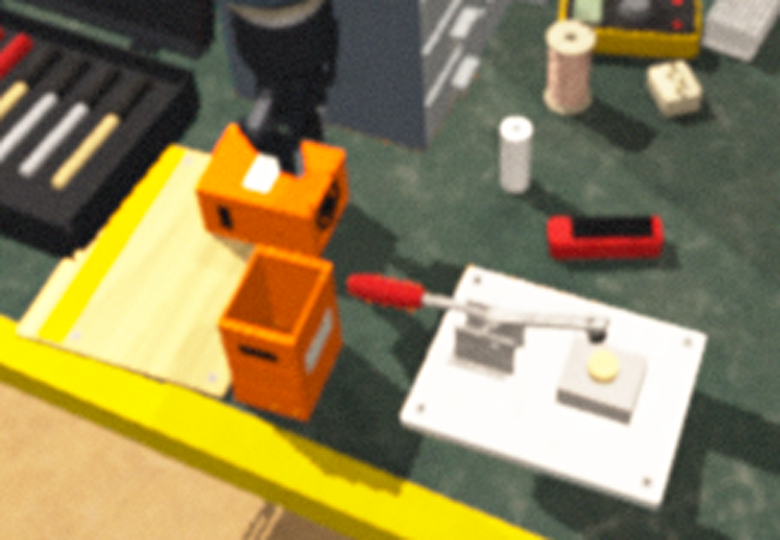

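The right crate lies on its side on the board and shows the stamp ring at about (327,200) in the crop, so the right one is stamped. Next is the left crate.

Call:
move_arm([
  {"gripper": 0.4,"linear": [0,0,-0.045],"spin": 0},
  {"gripper": 0.4,"linear": [-0.03,-0.02,-0.07],"spin": 0},
  {"gripper": 0.4,"linear": [-0.06,-0.05,-0.07],"spin": 0},
  {"gripper": 0.4,"linear": [-0.09,-0.08,-0.07],"spin": 0},
  {"gripper": 0.4,"linear": [-0.12,-0.11,-0.07],"spin": 0},
  {"gripper": 0.4,"linear": [-0.136,-0.137,-0.06],"spin": 0},
  {"gripper": 0.4,"linear": [-0.136,-0.137,-0.025],"spin": 0},
  {"gripper": 0.4,"linear": [-0.136,-0.137,0],"spin": 0},
])

```text
t: 5.05
tool_pos: [461.5, 277.4, 91.3]
tool_rot: [[0.997, 0.076, 0.0], [0.076, -0.997, 0.0], [0.0, -0.0, -1.0]]
contact_force: [0.4, -0.2, 1.2]
grip_width: 0.401
gripper_force: 0.0
```

```bash
python3 - <<'E'
from h import *
go(500,279,90);go(602,287,90)
E
```

```text
to (500, 279, 90) lin [0.0385, 0.0013, 0.0013] spin 0.0026
to (602, 287, 90) lin [0.1408, 0.001, 0.0013] spin 0.0026
```

Call:
move_arm([
  {"gripper": 0.4,"linear": [0.02,0,0],"spin": 0},
  {"gripper": 0.4,"linear": [0.035,0,0],"spin": 0},
  {"gripper": 0.4,"linear": [0.043,0,0],"spin": 0},
  {"gripper": 0.4,"linear": [0.051,0,0],"spin": 0},
  {"gripper": 0.4,"linear": [0.059,0,0],"spin": 0},
  {"gripper": 0.4,"linear": [0.067,0,0],"spin": 0},
  {"gripper": 0.4,"linear": [0.075,0,0],"spin": 0},
  {"gripper": 0.4,"linear": [0.083,0,0],"spin": 0},
])

```text
t: 5.85
tool_pos: [545.7, 282.8, 92.4]
tool_rot: [[0.997, 0.074, 0.0], [0.074, -0.997, 0.0], [0.0, -0.0, -1.0]]
contact_force: [-1.9, 0.1, 1.2]
grip_width: 0.401
gripper_force: 0.4
```

Call:
move_arm([
  {"gripper": 0.4,"linear": [0.008,0,0],"spin": 0},
  {"gripper": 0.4,"linear": [0.016,0,0],"spin": 0},
  {"gripper": 0.4,"linear": [0.024,0,0],"spin": 0},
  {"gripper": 0.4,"linear": [0.032,0,0],"spin": 0},
  {"gripper": 0.4,"linear": [0.04,0,0],"spin": 0},
  {"gripper": 0.4,"linear": [0.048,0,0],"spin": 0},
  {"gripper": 0.4,"linear": [0.056,0,0],"spin": 0},
  {"gripper": 0.4,"linear": [0.06,0,0],"spin": 0},
])

```text
t: 6.65
tool_pos: [605.7, 287.1, 92.3]
tool_rot: [[0.997, 0.074, 0.0], [0.074, -0.997, 0.0], [0.0, -0.0, -1.0]]
contact_force: [0.7, -0.1, -0.5]
grip_width: 0.397
gripper_force: 0.0
```

Call:
move_arm([
  {"gripper": 0.4,"linear": [0,0,-0.045],"spin": 0},
  {"gripper": 0.4,"linear": [-0.03,0,-0.07],"spin": 0},
  {"gripper": 0.4,"linear": [-0.06,0.03,-0.07],"spin": 0},
  {"gripper": 0.4,"linear": [-0.09,0.06,-0.07],"spin": 0},
  {"gripper": 0.4,"linear": [-0.1,0.1,-0.07],"spin": 0},
  {"gripper": 0.4,"linear": [-0.1,0.137,-0.07],"spin": 0},
  {"gripper": 0.4,"linear": [-0.1,0.137,-0.07],"spin": 0},
  {"gripper": 0.4,"linear": [-0.1,0.137,-0.07],"spin": 0},
])

```text
t: 7.45
tool_pos: [515.6, 142.8, 162.5]
tool_rot: [[0.997, 0.072, 0.0], [0.072, -0.997, 0.0], [0.0, -0.0, -1.0]]
contact_force: [0.4, 0.2, -0.2]
grip_width: 0.4
gripper_force: 0.0
```

```bash
python3 - <<'E'
from h import *
a=snapshot("scene")[200:330,220:350];b=snapshot("top")[100:230,205:335]
cv2.imwrite("pics/both.png",cv2.resize(np.hstack([a,b]),None,fx=3,fy=4,interpolation=cv2.INTER_CUBIC)[:,:,::-1])
E
```

```text
(no output)
```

View pics/both.png

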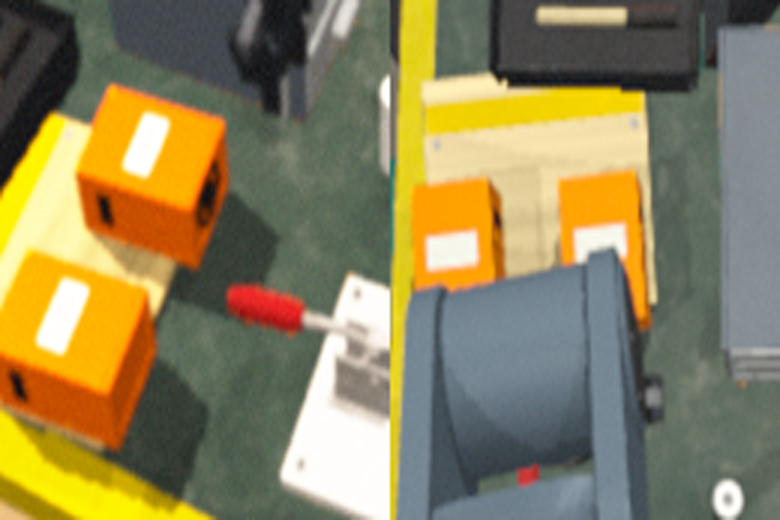

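Both crates lie on the board, and the one on the right shows the stamp at (207,190). Now I measure the rim edges and the line at sub-pixel level.

```bash
cat >> h.py <<'E'
def fit(P):  # fit x = a + b*y ; returns mid, yaw
    b,a=np.polyfit(P[:,1],P[:,0],1);y=P[:,1].mean();return a,b
def measure(z=66):
    im=np.mean([snapshot("top").astype(np.float32) for _ in range(2)],0).astype(np.uint8)
    hsv=cv2.cvtColor(im,cv2.COLOR_RGB2HSV).astype(int);H,S,V=hsv[...,0],hsv[...,1],hsv[...,2]
    L=[]
    for u in range(220,288):
        r=[v for v in range(118,146) if 23<=H[v,u]<=30 and S[v,u]>170]
        if 4<=len(r)<=10: L.append((u,np.mean(r),len(r)))
    L=np.array(L);Pl=ray("top",L[:,:2],6);a,b=fit(Pl);print("line n",len(L),"rows",np.median(L[:,2]),"x at y=150:",round(a+b*150,1),"at 290",round(a+b*290,1),"yaw",round(-b,4))
    for n,(u0,u1) in dict(L=(216,232),R=(264,281)).items():
        E=[]
        for u in range(u0,u1):
            for v in range(112,180):
                if S[v,u]>200 and H[v,u]<21 and S[v+1,u]>200 and H[v+1,u]<21 and V[v+2,u]>150:
                    s0,s1=H[v-2,u],H[v+2,u];E.append((u,v-.5));break
        E=np.array(E);P=ray("top",E,z);P=P[abs(P[:,0]-np.median(P[:,0]))<8];ca,cb=fit(P);y=P[:,1].mean();x=ca+cb*y
        print(n,"n",len(P),"rim mid",round(x,1),round(y,1),"yaw",round(-cb,4),"gap to line along board",round((a+b*y-x)*np.cos(b),1))
    return im
E
python3 - <<'E'
from h import *
measure();go(570,147,30)
c=camera_info("scene")
E
```

```text
line n 68 rows 7.0 x at y=150: 763.3 at 290 750.9 yaw 0.0885
L n 16 rim mid 683.3 302.2 yaw 0.122 gap to line along board 66.2
R n 17 rim mid 690.4 166.0 yaw 0.1204 gap to line along board 71.2
to (570, 147, 30) lin [0.0548, 0.0012, 0.1322] spin 0.0019
```

```bash
python3 - <<'E'
from h import *
def tri(s,t):
    ps=np.array([220+s[0]/3-.3,200+s[1]/4-.4]);pt=np.array([205+(t[0]-390)/3-.3,100+t[1]/4-.4])
    A=[];b=[]
    for n,p in(("scene",ps),("top",pt)):
        q=ray(n,p,0)[0];r=ray(n,p,100)[0];d=(r-q)/np.linalg.norm(r-q);M=np.eye(3)-np.outer(d,d);A.append(M);b.append(M@q)
    X=np.linalg.solve(sum(A),sum(b));print("tri",X.round(1),"res",[round(float(np.linalg.norm(M@X-v)),1) for M,v in zip(A,b)], "top@66",ray("top",pt,66)[0].round(1),"scene@66",ray("scene",ps,66)[0].round(1))
tri((78,178),(559,179));tri((112,85),(636,171));tri((228,123),(652,325))
tri((-0,325),(414,186));tri((36,252),(489,179))
print("lineA scene", ray("scene",[[220+58/3,200+117/4],[220+8/3,200+225/4]],6).round(1).tolist())
print("board corner front right, scene pre-picture", ray("scene",[[180+315/3,180+183/3],[180+220/3,180+388/3]],6).round(1).tolist())
E
```

```text
tri [687.  196.4  60.4] res [3.0, 3.0] top@66 [688.5 196.7  66. ] scene@66 [680.5 199.3  66. ]
tri [693.6 124.2  70.4] res [0.5, 0.5] top@66 [695.2 124.9  66. ] scene@66 [695.8 120.8  66. ]
tri [588.3 107.8  63.6] res [1.0, 1.0] top@66 [587.1 107.2  66. ] scene@66 [588.2 109.8  66. ]
tri [673.1 325.2  81. ] res [5.5, 5.5] top@66 [681.7 332.6  66. ] scene@66 [676.2 316.5  66. ]
tri [684.8 261.1  64.3] res [3.4, 3.4] top@66 [687.7 262.3  66. ] scene@66 [680.3 261.3  66. ]
lineA scene [[760.9, 122.7, 6.0], [749.1, 219.4, 6.0]]
board corner front right, scene pre-picture [[625.7, 109.5, 6.0], [593.3, 321.3, 6.0]]
```

```bash
python3 - <<'E'
from h import *
go(550,148.5,32,0.085);go(550,148.5,162,0.085)
E
```

```text
to (550, 148.5, 32) lin [0.035, -0.0018, 0.1302] spin -0.0101
to (550, 148.5, 162) lin [0.0349, -0.0018, 0.0002] spin -0.0101
```

Call:
move_arm([
  {"gripper": 0.4,"linear": [0.035,-0.002,0],"spin": -0.011},
  {"gripper": 0.4,"linear": [0.035,-0.002,0.03],"spin": -0.011},
  {"gripper": 0.4,"linear": [0.035,-0.002,0.065],"spin": -0.011},
  {"gripper": 0.4,"linear": [0.035,-0.002,0.1],"spin": -0.011},
  {"gripper": 0.4,"linear": [0.035,-0.002,0.13],"spin": -0.011},
  {"gripper": 0.4,"linear": [0.035,-0.002,0.13],"spin": -0.011},
  {"gripper": 0.4,"linear": [0.035,-0.002,0.13],"spin": -0.011},
  {"gripper": 0.4,"linear": [0.035,-0.002,0.13],"spin": -0.011},
])

```text
t: 8.45
tool_pos: [551.0, 148.3, 34.0]
tool_rot: [[0.996, 0.085, 0.002], [0.085, -0.996, 0.0], [0.002, -0.0, -1.0]]
contact_force: [0.9, -0.0, -0.5]
grip_width: 0.402
gripper_force: 0.0
```

Call:
move_arm([
  {"gripper": 0.4,"linear": [0.012,0,0],"spin": 0},
  {"gripper": 0.4,"linear": [0.02,0,0],"spin": 0},
  {"gripper": 0.4,"linear": [0.028,0,0],"spin": 0},
  {"gripper": 0.4,"linear": [0.036,0,0],"spin": 0},
  {"gripper": 0.4,"linear": [0.044,0,0],"spin": 0},
  {"gripper": 0.4,"linear": [0.052,0,0],"spin": 0},
  {"gripper": 0.4,"linear": [0.056,0,0],"spin": 0},
  {"gripper": 0.4,"linear": [0.06,0,0],"spin": 0},
])

```text
t: 9.25
tool_pos: [610.0, 152.8, 32.1]
tool_rot: [[0.996, 0.085, -0.001], [0.085, -0.996, -0.0], [-0.001, 0.0, -1.0]]
contact_force: [-2.7, -0.5, 1.3]
grip_width: 0.402
gripper_force: 1.2
```

```bash
python3 - <<'E'
from h import *
measure()
a=snapshot("scene")[200:330,220:350];b=snapshot("top")[100:230,205:335]
cv2.imwrite("pics/both2.png",cv2.resize(np.hstack([a,b]),None,fx=3,fy=4,interpolation=cv2.INTER_CUBIC)[:,:,::-1])
E
```

```text
line n 68 rows 7.0 x at y=150: 763.2 at 290 750.9 yaw 0.0883
L n 10 rim mid 682.6 310.6 yaw 0.1109 gap to line along board 66.2Traceback (most recent call last):
  File "<stdin>", line 2, in <module>
  File "h.py", line 36, in measure
    E=np.array(E);P=ray("top",E,z);P=P[abs(P[:,0]-np.median(P[:,0]))<8];ca,cb=fit(P);y=P[:,1].mean();x=ca+cb*y
                    ~~~^^^^^^^^^^^
  File "h.py", line 6, in ray
    d=np.c_[(uv[:,0]-c["cx"])/f,(uv[:,1]-c["cy"])/f,np.ones(len(uv))]@R
             ~~^^^^^
IndexError: index 0 is out of bounds for axis 1 with size 0
```

Call:
move_arm([
  {"gripper": 0.4,"linear": [0.006,0,0],"spin": 0},
  {"gripper": 0.4,"linear": [0.012,0,0],"spin": 0},
  {"gripper": 0.4,"linear": [0.018,0,0],"spin": 0},
  {"gripper": 0.4,"linear": [0.024,0,0],"spin": 0},
  {"gripper": 0.4,"linear": [0.024,0,0],"spin": 0},
  {"gripper": 0.4,"linear": [0.0,0,0],"spin": 0},
  {"gripper": 0.4,"linear": [-0.04,0,0],"spin": 0},
  {"gripper": 0.4,"linear": [-0.06,0,-0.03],"spin": 0},
])

```text
t: 10.15
tool_pos: [545.4, 147.1, 59.4]
tool_rot: [[0.996, 0.085, -0.007], [0.085, -0.996, -0.001], [-0.008, 0.001, -1.0]]
contact_force: [0.9, -0.0, 0.7]
grip_width: 0.397
gripper_force: 0.0
```

Call:
move_arm([
  {"gripper": 0.4,"linear": [0,0,-0.05],"spin": 0},
  {"gripper": 0.4,"linear": [-0.02,0,-0.1],"spin": 0},
  {"gripper": 0.4,"linear": [-0.05,0.03,-0.12],"spin": 0},
  {"gripper": 0.4,"linear": [-0.07,0.075,-0.12],"spin": 0},
  {"gripper": 0.4,"linear": [-0.07,0.12,-0.12],"spin": 0},
  {"gripper": 0.4,"linear": [-0.07,0.165,-0.12],"spin": 0},
  {"gripper": 0.4,"linear": [-0.07,0.21,-0.12],"spin": 0},
  {"gripper": 0.4,"linear": [-0.07,0.23,-0.12],"spin": 0},
])

```text
t: 10.95
tool_pos: [500.0, -90.5, 182.7]
tool_rot: [[0.997, 0.082, 0.001], [0.082, -0.997, -0.001], [0.001, 0.001, -1.0]]
contact_force: [0.7, 0.3, 0.4]
grip_width: 0.401
gripper_force: 0.0
```

```bash
python3 - <<'E'
from h import *
a=snapshot("scene")[200:330,220:350];b=snapshot("top")[100:230,205:335]
cv2.imwrite("pics/both2.png",cv2.resize(np.hstack([a,b]),None,fx=3,fy=4,interpolation=cv2.INTER_CUBIC)[:,:,::-1])
measure()
E
```

```text
line n 41 rows 7.0 x at y=150: 764.5 at 290 750.6 yaw 0.0999
L n 16 rim mid 683.5 302.2 yaw 0.1146 gap to line along board 65.5
R n 17 rim mid 747.9 167.7 yaw 0.1269 gap to line along board 14.7
```

View pics/both2.png

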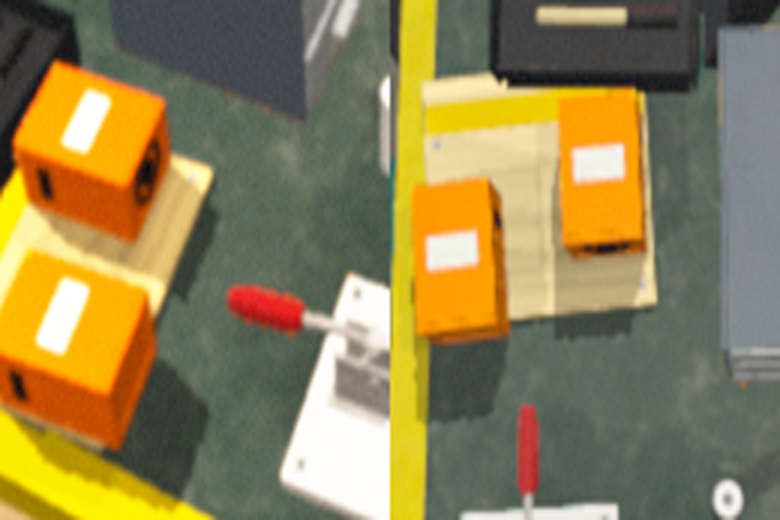

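The stamped crate is now short of the line by about 14 mm (its rim in the top crop is at (558–636, 90–97)), and the other crate has not moved. I cross-check the line's place and yaw against the board's front edge, and the crate's yaw from its long sides.

```bash
python3 - <<'E'
from h import *
im=snapshot("top");hsv=cv2.cvtColor(im,cv2.COLOR_RGB2HSV).astype(int);V=hsv[...,2]
g=im[...,0].astype(float)
# front edge: strongest fall of red going down, subpixel
def edge(us,v0,v1,sgn):
    E=[]
    for u in us:
        d=sgn*np.diff(g[v0:v1,u]);i=int(np.argmax(d));w=np.clip(d[max(i-1,0):i+2],0,None)
        E.append((u,v0+.5+(w*np.arange(max(i-1,0),max(i-1,0)+len(w))).sum()/w.sum()))
    return np.array(E)
def rob(P):
    for _ in range(4):
        b,a=np.polyfit(P[:,1],P[:,0],1);r=P[:,0]-a-b*P[:,1];P=P[abs(r)<max(2*np.std(r),.8)]
    return a,b,len(P),np.std(r)
for us in(range(243,259),range(243,290)):
    a,b,n,s=rob(ray("top",edge(us,170,192,-1),6));print("front x@150",round(a+b*150,1),"@222",round(a+b*222,1),"yaw",round(-b,4),n,round(s,2))
# line near edge: saturation fall
S=hsv[...,1].astype(float);g=S
a,b,n,s=rob(ray("top",edge(range(219,259),124,142,-1),6));print("near line edge x@150",round(a+b*150,1),"@222",round(a+b*222,1),"yaw",round(-b,4),n,round(s,2))
# crate top face sides per row
for v0,v1 in((130,156),):
    m=(S>200)&(hsv[...,0]<21)&(V>200); lab=[]
    for v in range(v0,v1):
        r=[u for u in range(250,300) if m[v,u]]; lab.append((r[0]-.5,v,r[-1]+.5))
    lab=np.array(lab)
    for k in(0,2):
        P=ray("top",lab[:,[k,1]],66);q=np.polyfit(P[:,0],P[:,1],1);print("side yaw",round(q[0],4),"y mean",P[:,1].mean().round(1))
go(615,154.5,32,.085)
E
```

```text
front x@150 608.3 @222 600.5 yaw 0.109 14 0.33
front x@150 606.9 @222 600.2 yaw 0.0933 45 0.43
near line edge x@150 753.2 @222 746.2 yaw 0.0978 40 0.22
side yaw 0.0771 y mean 195.1
side yaw 0.0809 y mean 121.6
to (615, 154.5, 32) lin [0.1354, -0.2305, 0.1504] spin 0.0
```

```bash
python3 - <<'E'
from h import *
for p in((510,142.5,170),(600,150,170),(600,150,32)): go(*p,0.092)
E
```

```text
to (510, 142.5, 170) lin [0.0297, -0.2275, 0.0124] spin -0.007
to (600, 150, 170) lin [0.1201, -0.2273, 0.0124] spin -0.007
to (600, 150, 32) lin [0.1201, -0.2273, 0.1504] spin -0.007
```

Call:
move_arm([
  {"gripper": 0.4,"linear": [0.01,-0.045,0],"spin": -0.007},
  {"gripper": 0.4,"linear": [0.02,-0.09,0],"spin": -0.007},
  {"gripper": 0.4,"linear": [0.025,-0.135,0],"spin": -0.007},
  {"gripper": 0.4,"linear": [0.03,-0.18,0],"spin": -0.007},
  {"gripper": 0.4,"linear": [0.05,-0.22,0],"spin": -0.007},
  {"gripper": 0.4,"linear": [0.09,-0.227,0.02],"spin": -0.007},
  {"gripper": 0.4,"linear": [0.12,-0.2275,0.04],"spin": -0.007},
  {"gripper": 0.4,"linear": [0.12,-0.2275,0.08],"spin": -0.007},
])

```text
t: 12.0
tool_pos: [603.7, 152.1, 103.4]
tool_rot: [[0.996, 0.094, 0.007], [0.094, -0.996, 0.001], [0.007, -0.001, -1.0]]
contact_force: [0.8, -0.4, -1.2]
grip_width: 0.399
gripper_force: 0.0
```

```bash
python3 - <<'E'
from h import *
for p in((600,150,32),(648,154.4,32)): go(*p,0.092)
E
```

```text
to (600, 150, 32) lin [-0.0044, 0.0018, 0.0714] spin 0.0023
to (648, 154.4, 32) lin [0.0438, 0.0019, 0.0718] spin 0.0023
```

Call:
move_arm([
  {"gripper": 0.4,"linear": [0,0.001,0.03],"spin": 0},
  {"gripper": 0.4,"linear": [0,0.001,0.06],"spin": 0},
  {"gripper": 0.4,"linear": [0,0.001,0.071],"spin": 0},
  {"gripper": 0.4,"linear": [0.01,0.001,0.071],"spin": 0},
  {"gripper": 0.4,"linear": [0.02,0.001,0.071],"spin": 0},
  {"gripper": 0.4,"linear": [0.02,0.001,0.071],"spin": 0},
  {"gripper": 0.4,"linear": [0.02,0.001,0.071],"spin": 0},
  {"gripper": 0.4,"linear": [0.02,0.001,0.071],"spin": 0},
])

```text
t: 12.8
tool_pos: [620.2, 150.3, 32.0]
tool_rot: [[0.996, 0.092, 0.001], [0.092, -0.996, 0.0], [0.001, -0.0, -1.0]]
contact_force: [-0.5, -0.2, 0.4]
grip_width: 0.401
gripper_force: 0.0
```

```bash
python3 - <<'E'
from h import *
go(648,154.4,32,0.092)
E
```

```text
to (648, 154.4, 32) lin [0.028, -0.0015, 0.0] spin -0.0003
```

Call:
move_arm([
  {"gripper": 0.4,"linear": [0.007,-0.0015,0],"spin": 0},
  {"gripper": 0.4,"linear": [0.012,-0.0015,0],"spin": 0},
  {"gripper": 0.4,"linear": [0.016,-0.0015,0],"spin": 0},
  {"gripper": 0.4,"linear": [0.02,-0.0015,0],"spin": 0},
  {"gripper": 0.4,"linear": [0.024,-0.0015,0],"spin": 0},
  {"gripper": 0.4,"linear": [0.028,-0.0015,0],"spin": 0},
  {"gripper": 0.4,"linear": [0.028,-0.0015,0],"spin": 0},
  {"gripper": 0.4,"linear": [0.02,-0.0015,0],"spin": 0},
])

```text
t: 13.6
tool_pos: [640.3, 153.6, 31.2]
tool_rot: [[0.996, 0.091, 0.001], [0.091, -0.996, 0.0], [0.001, -0.0, -1.0]]
contact_force: [-0.6, 1.1, 0.5]
grip_width: 0.403
gripper_force: 0.0
```

Call:
move_arm([
  {"gripper": 0.4,"linear": [-0.03,0,0],"spin": 0},
  {"gripper": 0.4,"linear": [-0.06,0,-0.03],"spin": 0},
  {"gripper": 0.4,"linear": [-0.08,0,-0.075],"spin": 0},
  {"gripper": 0.4,"linear": [-0.11,0.02,-0.12],"spin": 0},
  {"gripper": 0.4,"linear": [-0.13,0.06,-0.13],"spin": 0},
  {"gripper": 0.4,"linear": [-0.13,0.11,-0.13],"spin": 0},
  {"gripper": 0.4,"linear": [-0.13,0.16,-0.13],"spin": 0},
  {"gripper": 0.4,"linear": [-0.13,0.21,-0.13],"spin": 0},
])

```text
t: 14.4
tool_pos: [528.8, -67.8, 161.8]
tool_rot: [[0.996, 0.092, 0.001], [0.092, -0.996, -0.0], [0.001, 0.0, -1.0]]
contact_force: [1.1, 0.3, -0.2]
grip_width: 0.402
gripper_force: 0.0
```

```bash
python3 - <<'E'
from h import *
a=snapshot("scene")[200:330,220:350];b=snapshot("top")[100:230,205:335]
cv2.imwrite("pics/both3.png",cv2.resize(np.hstack([a,b]),None,fx=3,fy=4,interpolation=cv2.INTER_CUBIC)[:,:,::-1])
im=measure()
hsv=cv2.cvtColor(im,cv2.COLOR_RGB2HSV).astype(int);m=(hsv[...,1]>200)&(hsv[...,0]<21)&(hsv[...,2]>200);l=[]
for v in range(126,152):
    r=[u for u in range(250,300) if m[v,u]]; l.append((r[0]-.5,v,r[-1]+.5))
l=np.array(l)
for k in(0,2): P=ray("top",l[:,[k,1]],66);print("side yaw",np.polyfit(P[:,0],P[:,1],1)[0].round(4))
E
```

```text
line n 41 rows 7.0 x at y=150: 764.1 at 290 750.6 yaw 0.0967
L n 16 rim mid 683.3 302.2 yaw 0.0952 gap to line along board 65.8
R n 17 rim mid 762.8 168.2 yaw 0.0561 gap to line along board -0.5
side yaw 0.0772
side yaw 0.1029
```

View pics/both3.png

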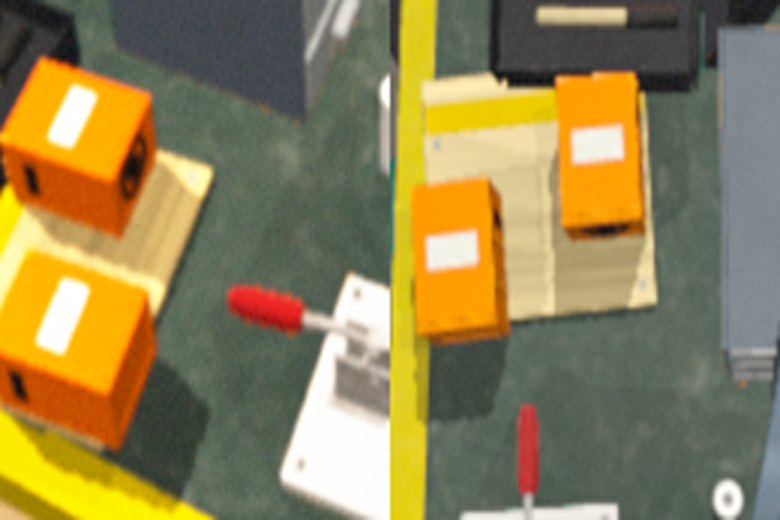

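The stamped crate's rim lies on the line (gap about 0.5 mm, sides parallel to the board within the measuring noise), and the other crate is 66 mm short. I'm handing in.

```bash
python3 -c "
from station import *
print(finish_job())"
```

```text
the job is handed in; nothing more can be done
None
```

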